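# Set the cut-in limit of a contact gauge with the inner knob of its double adjuster

### The arm

A 6-joint arm with a two-finger parallel gripper is mounted at the origin on the work surface. World frame = base frame: x ahead of the robot, y to its left, z up, the work surface at z = 0. Lengths are in mm, angles in rad, forces in N, time in s.
With the tool pointing down it reaches from about 275 to 1000 mm from the base axis. Payload 8.4 kg.
Tool frame: the origin (TCP) lies midway between the tips of the shut fingers; the grasp point (between the pads) lies 19 mm behind it; z points along the fingers, y is the direction in which the jaws open and shut (so a half turn about z gives the same grasp; the last joint's range is limited). The gripper opens to 85 mm and grips with 20 to 120 N. Pads are 22 mm wide; open, the fingers measure 114 mm over their backs; the gripper's body (76 mm by 85 mm) begins 54 mm behind the grasp point. The pads swing forward as they close: fully open they stand 13 mm farther back than shut.
Start: joints at [-1.337, 0.353, 1.633, -0, 1.155, -0.002], TCP at [146.011, -607.708, 231.281] pointing down, gripper open.
Joint ranges: [-2.63, 2.63], [-0.92, 2.1], [0.06, 2.66], [-1.3, 4.44], [0, 2.69], [-3.02, 3.02]. Speed limits (rad/s): [2.22, 2.22, 2.79, 3.14, 3.14, 3.14].

### API

Orientations are given as [roll, pitch, yaw] about the fixed x, y, z axes, in that order (R = Rz(yaw) Ry(pitch) Rx(roll)).
In Python, from rig import * gives the robot as it stands.
- The arm moves only by the tool play_rows, never from a script. Its argument "moves" is a list of rows, each a list of 3 entries, a list of its own where there are three numbers: the shift along the tool's x, y, z in m, then the turn, a rotation vector about the tool's x, y, z in rad, then the opening in per cent of the stroke, from 0 (shut) to 100 (fully open). In form: [[[x, y, z], [rx, ry, rz], fingers], ...]. A call has 1 to 20 rows; each row shifts and turns the commanded pose from where the row before left it, along the tool's axes as they then stand; what a row does not reach is not made up. A row lasts 1/10 s, in which the tool goes at most 50 mm and 8.59 degrees, less where a joint would pass 70% of its speed; a pose out of reach is approached as far as the arm can. A call is refused whole if a number of a shift passes 0.05 or a number of a turn 0.15, either way. A call with a gripper value outside its range is refused whole. The fingers move at their own pace and stop on an object; "squeeze" is the grip in N (left out, the last holds). Time passes only in rows, so rows that do not move let the fingers close. It gives the time, the measured TCP pose, the force and the opening at its end, in the units of the state.
- sense(): the state, without advancing time (a new reading comes with each control period).
- grab_frame(name): name is "scene" or "top" or "wrist"; returns a dict with "pixels" (480x640x3 uint8, red, green, blue), "intrinsics" (3x3 intrinsics, pixels), "R" (3x3) and "t" (3): a world point X has camera coordinates R X + t. Camera axes: x right, y down, z forward; pixel columns grow to the right and rows downward; lengths in mm; the calibration is good to about 2 mm. The wrist camera is an equidistant fisheye: a pixel r from the principal point sees the ray r / f radians off the axis. A picture is of the moment at which its call begins. There is no depth.
- sign_off(): hands the job in, once; it reports no verdict.
The state is a dict: "clock": time; "qpos": joint angles; "qvel": joint speeds; "joint_efforts": joint torques, N m; "eef_pos": TCP position; "tcp_rot": TCP orientation; "contact_force": force on the tool from outside, world axes, zero at the start; "wrist_torque": the same for the moment, N m; "opening": opening from 0.0 (shut) to 1.0 (fully open).
Only numpy, scipy, OpenCV 4.12 (cv2) and the standard library are available. Lean on these libraries where they do the work, as an engineer would, in place of code of your own. Each camera call takes 0.05 s, during which the arm holds its last target. There are 200 camera calls.

### The job

Take the dust cap off the double adjuster in the middle of the test console's gauge and stand it upright in the steel parts tray. Then press the small inner knob gently in until its clutch bites and, keeping it lightly pressed, turn it until the slender limit hand points at the mark clip on the gauge's rim, and let go of it. Do not press the knob hard, do not turn the wide outer ring or its round-tipped hand, and leave the mark clip, the spanner, the oil can and the coupling hub as they are.

Things in the scene. Friction and masses are not known exactly. Their poses are not given: they have to be found in the camera images.
- cap_grip (a point): grey plastic dust cap (60 g, loose): an upside-down cup 60 mm across, 38 mm high, walls 3 mm, with a plain round stem 20 mm across and 18 mm high on top. It stands over the double adjuster with 5 mm of play all round and lifts straight off. The point is the middle of the stem, on the axis, 47 mm above the open lower rim; z points up the axis.
- tray_in (a point): shallow square steel parts tray, 160 x 160 mm outside, walls 4 mm thick and 25 mm high, empty, fixed to the bench left or right of the console. The point is the centre of its inner floor; x and y run along its sides.
- gauge_axis (a point): grey test console (260 x 270 mm, panel 94 mm above the bench, fixed), a gauge 160 mm across lying face up in its top. The point is on the gauge's axis at the top of the window, 106 mm above the bench; z up the axis, x to 12 o'clock of the dial, away from the slotted front. The double adjuster sits on this axis; the top of its outer ring is 12.5 mm above the point.
- knob_top (a point): centre of the top face of the small inner knob: round knurled steel, 18 mm across, standing 20 mm out of the outer ring when free. It is a push-to-turn knob: a light spring (1.6 N, rising 0.4 N per mm) holds it out, and while out it turns freely and moves nothing, so it can be turned back for another stroke. It can be pushed in by up to 9 mm.
- inner_knob: the same inner knob as a solid with its friction clutch; origin on the gauge's axis, 12 mm below the window when the knob is out. The clutch meets the limit hand's plate after 2 to 7 mm of pushing, depending on wear, felt as a sudden stiff resistance (about 20 N per mm). 6 to 9 N on the clutch, besides the spring, is plenty; over 13 N spoils it.
- limit_hand: the slender, pointed lower-limit hand under the window, with hub and clutch plate; origin on the gauge's axis, x along the hand. Only the inner knob moves it: from about 5 N on the clutch it turns with the knob one to one, the same way round; otherwise it stays put. It starts 0.7 to 2.3 rad anticlockwise (from above) of the mark clip.
- limit_tip (a point): tip of the slender limit hand, 62 mm from the gauge's axis, under the window.
- mark_tip (a point): inner tip of the mark clip, a black plastic clip 12 mm wide on the gauge's bezel with a small tongue pointing inwards over the window; the point is 62 mm from the gauge's axis, so limit_tip lies straight under it when the hand is set. Its top is 5 mm above the window; held by friction.
- ring_tip (a point): end of the broad upper-limit hand with a round disc at its tip, 62 mm from the gauge's axis, under the window. It is fixed to the wide outer ring of the adjuster (black knurled plastic, 44 mm across, 12 mm high), which turns easily (0.02 N m) when anything rubs on it.
- wrench: steel spanner 180 mm long lying on the bench behind the console, bystander; origin under its middle.
- oil_can: plain steel can 60 mm in diameter and 120 mm high, bystander behind the console; origin at the centre of its base.
- coupling_hub: dark steel shaft coupling hub, flange 72 mm in diameter, 48 mm high, bystander behind the console; origin at the centre of its base.
Things that resemble listed ones, but are neither listed nor needed, are in the scene too. What is shaped like the part that bears tray_in but purple is not meant.

How it is judged:
By the outcome, as a careful person would: the job done as asked, in the order asked, and still so for the second after the job is handed in, with the robot touching nothing.
It also fails if it takes over 72 s, if anything falls off the work surface, if the arm or the gripper's body presses on something with over 40 N, if the wrist force passes 120 N, or if a joint passes its speed limit or range.

## Working session

There is one attempt and no reset: what is moved stays moved. The work goes in short steps, Python scripts to look and compute and a tool call to move; the robot and the scene stay as the last step left them, time stands still between calls to the robot, and variables do not carry over. Pictures are saved under pics/ and viewed, about 8 in all and at most 12, crops included, and the job is handed in when it is done.

Besides the shell and the picture viewer there is one more tool, called after ">>>" by a JSON object that holds its "fn" and its "kwargs", one argument or row to a line. play_rows: Moves the arm, as the interface text tells. Its arguments: {"type":"object","properties":{"moves":{"type":"array"},"squeeze":{"type":"number"}},"required":["moves"]}

```bash
mkdir -p pics; python3 - <<'E'
from rig import *
import cv2,numpy as np
s=sense();print({k:np.round(v,3).tolist() if not isinstance(v,(int,float)) else v for k,v in s.items()})
for n in ["scene","top"]:
    f=grab_frame(n);cv2.imwrite(f"pics/{n}1.png",f["pixels"][:,:,::-1]);print(n,f["intrinsics"],f["R"],f["t"])
E
```

```text
{'clock': 0.0, 'qpos': [-1.337, 0.354, 1.634, 0.0, 1.155, -0.002], 'qvel': [0.0, -0.001, 0.001, -0.001, -0.0, -0.001], 'joint_efforts': [0.001, -60.524, -34.206, -0.0, 0.009, 0.0], 'eef_pos': [145.903, -607.224, 230.534], 'tcp_rot': [-3.14, -0.0, 0.236], 'contact_force': [0.666, 0.927, -0.749], 'wrist_torque': [0.01, -0.023, -0.026], 'opening': 0.9998625038603847}
scene [[471.47600152   0.         316.53309517]
 [  0.         471.47600152 236.29407274]
 [  0.           0.           1.        ]] [[ 0.70309048  0.71104034 -0.00924185]
 [ 0.47954875 -0.48370351 -0.73216385]
 [-0.52506835  0.51034551 -0.68106584]] [-446.14205928 -105.00011688 1639.11464393]
top [[464.26337195   0.         314.77091538]
 [  0.         464.26337195 242.85843177]
 [  0.           0.           1.        ]] [[ 0.01934472 -0.99980803 -0.00311125]
 [-0.98092079 -0.01837702 -0.19353729]
 [ 0.19344296  0.00679581 -0.98108799]] [ 107.94022431  557.10705722 1137.83199076]
```

View pics/top1.png

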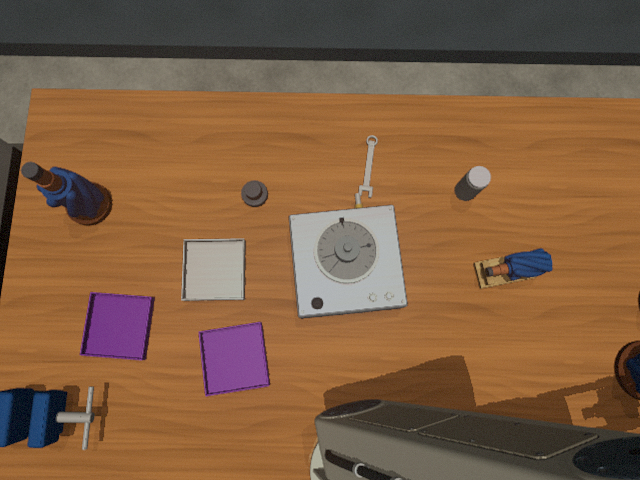

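View pics/scene1.png

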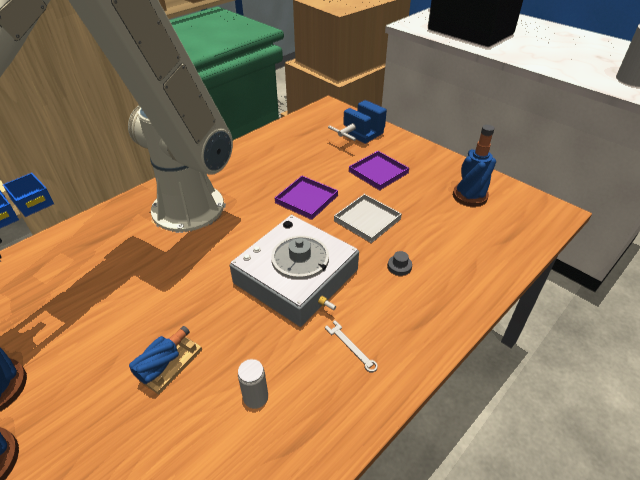

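The top view shows the console with the gauge near (346,250), the mark clip at (342,221), and the steel tray at (213,269). I'll enlarge the gauge and tray.

```bash
python3 - <<'E'
import cv2,numpy as np
a=cv2.imread("pics/top1.png");b=cv2.imread("pics/scene1.png")
c=cv2.resize(a[210:290,306:386],(400,400),interpolation=cv2.INTER_CUBIC)
d=cv2.resize(b[225:285,260:340],(400,300),interpolation=cv2.INTER_CUBIC)
e=cv2.resize(a[230:310,174:254],(400,400),interpolation=cv2.INTER_CUBIC)
o=np.zeros((600,800,3),np.uint8);o[:400,:400]=c;o[:400,400:]=e;
o[400:,:]=0
cv2.imwrite("pics/crop1.png",o[:400]);
E
```

```text
(no output)
```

View pics/crop1.png

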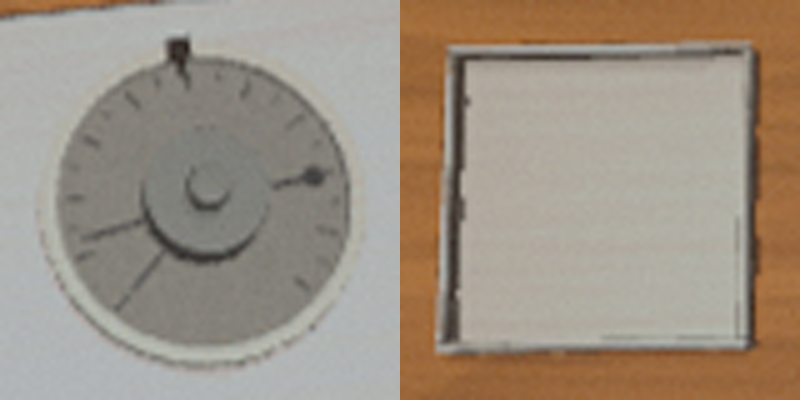

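The crop shows the window circle centred at about (203,198) of the crop, the stem top at (209,184), and the round-tip hand at (314,175). There are two slender hands, ending at (85,238) and (120,305). The tray's outer rim corners are about (448,47), (752,45), (752,347) and (438,350).

```bash
cat > h.py <<'E'
from rig import *
import cv2,numpy as np
from scipy.spatial.transform import Rotation as Rn
def cast(f,px,z):
    K,R,t=map(np.array,(f["intrinsics"],f["R"],f["t"]))
    d=R.T@np.linalg.inv(K)@np.array([px[0],px[1],1.]);c=-R.T@t
    return c+d*(z-c[2])/d[2]
def castw(f,px,z):
    K,R,t=map(np.array,(f["intrinsics"],f["R"],f["t"]))
    u=np.array([px[0]-K[0,2],px[1]-K[1,2]]);r=np.hypot(*u);a=r/K[0,0]
    d=R.T@np.r_[u/max(r,1e-9)*np.sin(a),np.cos(a)];c=-R.T@t
    return c+d*(z-c[2])/d[2]
E
python3 - <<'E'
from h import *
f=grab_frame("top");p=lambda x,y,o:((x+.5)/5-.5+o[0],(y+.5)/5-.5+o[1])
G=(306,210);T=(94,230)
for n,q,z in [("win",(203.5,198.5),106),("winL",(57,198),106),("winR",(350,198),106),("stem",(209,184),162),("captop",(207,192),144),("clip",(187,85),110),("ringtip",(314,175),104),("handA",(85,238),104),("handB",(120,305),104)]: print(n,cast(f,p(*q,G),z).round(1))
g=grab_frame("scene")
print("scene stem",cast(g,(299,243),162),"scene win",cast(g,(300.5,257),106))
C=[cast(f,p(x,y,T),25)[:2] for x,y in [(448,47),(752,45),(752,347),(438,350)]]
print(np.round(C,1),np.mean(C,0),[np.linalg.norm(C[i]-C[i-1]).round() for i in range(4)])
E
```

```text
win [530.2  40.7 106. ]
winL [529.1 112.4 106. ]
winR [531.8 -31.  106. ]
stem [526.8  41.7 162. ]
captop [526.4  41.4 144. ]
clip [586.1  49.4 110. ]
ringtip [543.3 -13.7 104. ]
handA [509.8  98.4 104. ]
handB [477.2  80.8 104. ]
scene stem [536.76216459  32.70584472 162.        ] scene win [536.48510834  35.99468697 106.        ]
[[564.7 466.2]
 [568.7 305.7]
 [410.2 298. ]
 [405.5 459.6]] [487.2694898  382.37204474] [np.float64(159.0), np.float64(161.0), np.float64(159.0), np.float64(162.0)]
```

Tray centre is about (487,382), and all four sides measure about 160 mm, so that agrees with the given size. The gauge axis is about (528,41). I'll move above the gauge for a wrist view.

>>> {"fn": "play_rows", "kwargs": {
  "moves": [
    [[0, 0, -0.035], [0, 0, 0], 100],
    [[0, 0, -0.035], [0, 0, 0], 100],
    [[0.0327, -0.0337, 0], [0, 0, 0], 100],
    [[0.0327, -0.0337, 0], [0, 0, 0], 100],
    [[0.0327, -0.0337, 0], [0, 0, 0], 100],
    [[0.0327, -0.0337, 0], [0, 0, 0], 100],
    [[0.0327, -0.0337, 0], [0, 0, 0], 100],
    [[0.0327, -0.0337, 0], [0, 0, 0], 100],
    [[0.0327, -0.0337, 0], [0, 0, 0], 100],
    [[0.0327, -0.0337, 0], [0, 0, 0], 100],
    [[0.0327, -0.0337, 0], [0, 0, 0], 100],
    [[0.0327, -0.0337, 0], [0, 0, 0], 100],
    [[0.0327, -0.0337, 0], [0, 0, 0], 100],
    [[0.0327, -0.0337, 0], [0, 0, 0], 100],
    [[0.0327, -0.0337, 0], [0, 0, 0], 100],
    [[0.0327, -0.0337, 0], [0, 0, 0], 100],
    [[0.0327, -0.0337, 0], [0, 0, 0], 100],
    [[0.0327, -0.0337, 0], [0, 0, 0], 100],
    [[0, 0, 0], [0, 0, 0], 100],
    [[0, 0, 0], [0, 0, 0], 100]
  ],
  "squeeze": 30
}}

```text
clock: 2.2
eef_pos: [528.6, 39.6, 300.8]
tcp_rot: [3.142, 0.001, 0.238]
contact_force: [-0.8, -0.2, -0.6]
opening: 0.994
```

```bash
cat > look.py <<'E'
import sys
from h import *
f=grab_frame("wrist");cv2.imwrite(f"pics/{sys.argv[1]}.png",f["pixels"][:,:,::-1])
s=sense();np.savez("w_"+sys.argv[1],**f)
print(s["clock"],np.round(s["qpos"],3),np.round(s["eef_pos"],1),np.round(s["tcp_rot"],3),np.round(s["contact_force"],1),s["opening"]);print(f["intrinsics"][0],np.round(f["R"],3).tolist(),np.round(f["t"],1), np.round(-np.array(f["R"]).T@f["t"],1))
E
python3 look.py w1
```

```text
2.25 [ 0.071  0.142  1.753 -0.     1.248  1.405] [528.3  38.7 300.9] [3.141e+00 1.000e-03 2.370e-01] [-0.8  0.5  0.8] 1.0030338855386882
[371.64829954   0.         319.45752881] [[0.236, -0.972, 0.001], [-0.937, -0.227, 0.265], [-0.258, -0.064, -0.964]] [-87.1 450.6 584.9] [593.5  54.9 444.4]
```

View pics/w1.png

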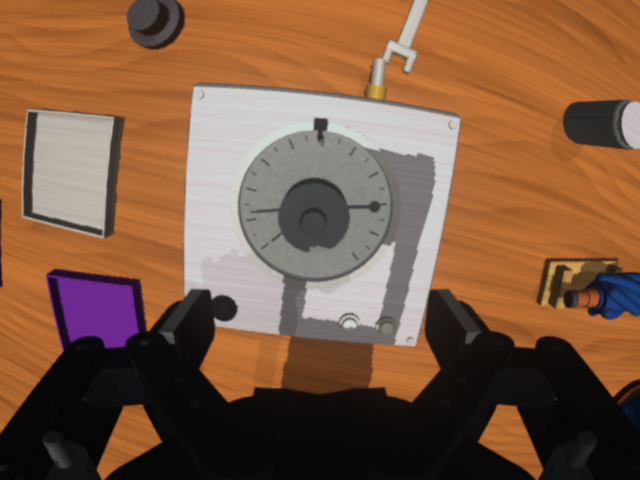

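The wrist view shows the window circle spanning about 239–392 by 130–281, and the stem top at about (313,219). The cap top is at about (314,214), the clip tongue tip at about (321,138), and the slender hands point left and lower left.

```bash
python3 - <<'E'
from h import *
f=dict(np.load("w_w1.npz"))
im=cv2.imread("pics/w1.png")[110:290,225:405];cv2.imwrite("pics/w1c.png",cv2.resize(im,(720,720),interpolation=cv2.INTER_CUBIC)[:600])
P=[castw(f,q,106)[:2] for q in [(239,205),(392,205),(316,130),(316,281)]];print(np.round(P,1),(P[0]+P[1])/2,(P[2]+P[3])/2)
for n,q,z in [("stem",(313,219),162),("cap",(314,214),144),("cliptip",(321,140),109),("ring",(375,206),104)]:print(n,castw(f,q,z).round(1))
E
```

```text
[[513.  112.8]
 [546.8 -26.8]
 [596.8  58.5]
 [456.   24.6]] [529.92257398  42.99618552] [526.40285485  41.57350618]
stem [528.9  44.1 162. ]
cap [529.1  43.6 144. ]
cliptip [589.1  52.  109. ]
ring [541.6 -11.8 104. ]
```

View pics/w1c.png

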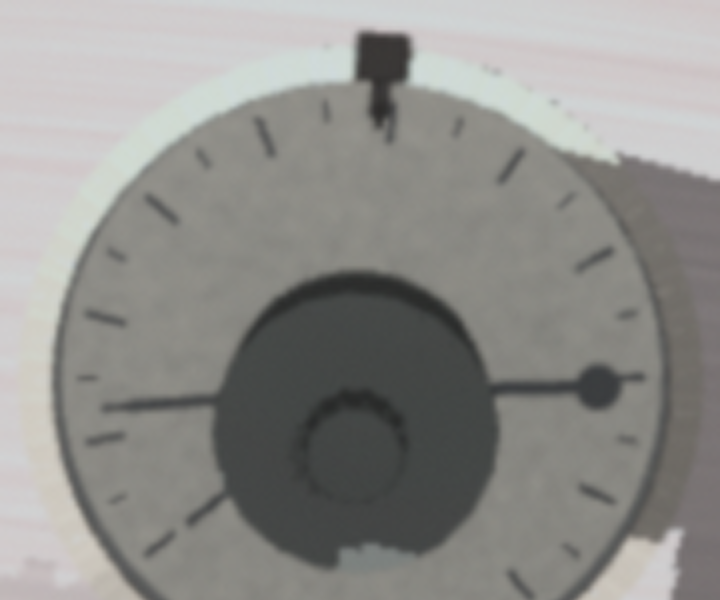

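The crop shows hand A's tip at (103,408) and hand B's tip at about (190,522), with a tick mark beyond it. The stem top is at (355,453), and the tongue tip is at about (380,125), with its shadow at (391,140).

```bash
python3 - <<'E'
from h import *
f=dict(np.load("w_w1.npz"));q=lambda x,y:((x+.5)/4-.5+225,(y+.5)/4-.5+110)
s=castw(f,q(355,453),162);print("stem",s)
print("captop", castw(f,q(213,430),144),castw(f,q(499,430),144))
c=np.array([528.,42.5])
for n,p,z in [("A",(103,408),103),("B",(190,522),103),("ring",(597,386),103),("clip",(380,125),109)]:
  w=castw(f,q(*p),z)[:2]-c;print(n,w+c,np.hypot(*w),np.degrees(np.arctan2(w[1],w[0])))
E
```

```text
stem [525.92626738  43.06175151 162.        ]
captop [519.48642722  72.17392567 144.        ] [533.45563505  14.4189394  144.        ]
A [508.52565688 101.32629187] 61.965979819320594 108.3170369670539
B [485.90606281  75.25162623] 53.334496986898685 142.1149276758118
ring [541.09376261 -10.94834665] 55.028832251574975 -76.23479385323546
clip [588.01423182  53.02412375] 60.93000247646554 9.946283833805252
```

Hand A, with a 62 mm radius and 1.72 rad from the clip, fits the limit hand. I'll go down on the stem.

>>> {"fn": "play_rows", "kwargs": {
  "moves": [
    [[-0.001, -0.0044, 0.033], [0, 0, 0], 45],
    [[0, 0, 0.033], [0, 0, 0], 45],
    [[0, 0, 0.033], [0, 0, 0], 45],
    [[0, 0, 0.033], [0, 0, 0], 45],
    [[0, 0, 0.01], [0, 0, 0], 45],
    [[0, 0, 0.01], [0, 0, 0], 45],
    [[0, 0, 0], [0, 0, 0], 45],
    [[0, 0, 0], [0, 0, 0], 45]
  ],
  "squeeze": 30
}}

```text
clock: 3.05
eef_pos: [527.5, 42.6, 150.5]
tcp_rot: [3.141, -0.002, 0.235]
contact_force: [-0.4, 0.2, 0.9]
opening: 0.45
```

```bash
python3 look.py w2
```

```text
3.1 [0.078 0.301 1.913 0.    0.925 1.413] [527.7  42.8 150.6] [ 3.141e+00 -2.000e-03  2.360e-01] [-0.3  0.9 -0.5] 0.4516770224045555
[371.64829954   0.         319.45752881] [[0.233, -0.972, 0.001], [-0.938, -0.225, 0.263], [-0.255, -0.062, -0.965]] [-82.3 491.2 438.6] [592.   57.6 294.3]
```

View pics/w2.png

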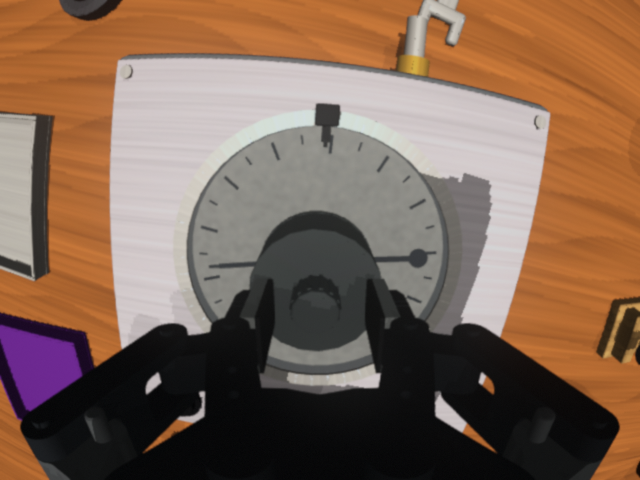

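The pads straddle the stem (about (316,300)) roughly symmetrically, and the clip tongue is clearly visible at (327,140). I'll lower 2.5 mm, grip and lift.

>>> {"fn": "play_rows", "kwargs": {
  "moves": [
    [[-0.001, 0, 0.0025], [0, 0, 0], 35],
    [[0, 0, 0], [0, 0, 0], 0],
    [[0, 0, 0], [0, 0, 0], 0],
    [[0, 0, 0], [0, 0, 0], 0],
    [[0, 0, 0], [0, 0, 0], 0],
    [[0, 0, 0], [0, 0, 0], 0]
  ],
  "squeeze": 40
}}

```text
clock: 3.7
eef_pos: [526.1, 42.7, 147.2]
tcp_rot: [-3.142, -0.001, 0.236]
contact_force: [-1.6, 1.2, 6.3]
opening: 0.212
```

>>> {"fn": "play_rows", "kwargs": {
  "moves": [
    [[0, 0, -0.01], [0, 0, 0], 0],
    [[0, 0, -0.02], [0, 0, 0], 0],
    [[0, 0, -0.03], [0, 0, 0], 0],
    [[0, 0, -0.03], [0, 0, 0], 0],
    [[0, 0, 0], [0, 0, 0], 0]
  ]
}}

```text
clock: 4.2
eef_pos: [528.0, 42.7, 241.1]
tcp_rot: [3.14, -0.006, 0.236]
contact_force: [0.2, -0.0, -0.5]
opening: 0.213
```

```bash
python3 look.py w3
```

```text
4.25 [ 0.078  0.193  1.833 -0.     1.112  1.413] [526.9  42.7 239. ] [ 3.141 -0.004  0.236] [-0.4 -0.1 -0.7] 0.21460269935497062
[371.64829954   0.         319.45752881] [[0.234, -0.972, 0.002], [-0.94, -0.225, 0.258], [-0.251, -0.062, -0.966]] [-82.9 469.6 524. ] [591.8  57.7 385.2]
```

View pics/w3.png

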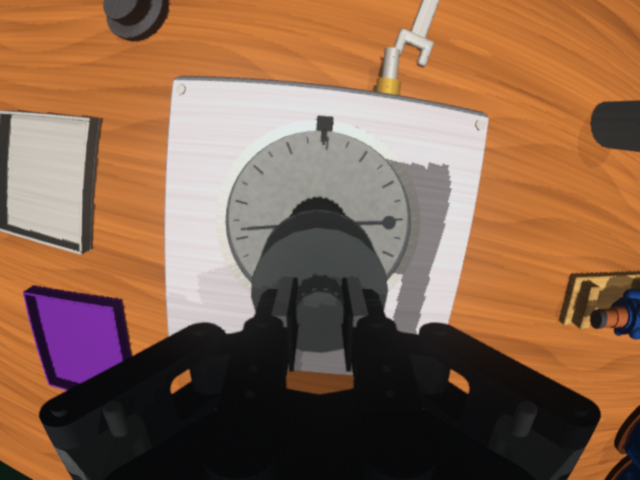

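Cap held and lifted; the limit hand still points left with its tip at (243,229), so nothing else moved. Carry to the tray.

>>> {"fn": "play_rows", "kwargs": {
  "moves": [
    [[0.005, -0.0424, 0], [0, 0, 0], 0],
    [[0.005, -0.0424, 0], [0, 0, 0], 0],
    [[0.005, -0.0424, 0], [0, 0, 0], 0],
    [[0.005, -0.0424, 0], [0, 0, 0], 0],
    [[0.005, -0.0424, 0], [0, 0, 0], 0],
    [[0.005, -0.0424, 0], [0, 0, 0], 0],
    [[0.005, -0.0424, 0], [0, 0, 0], 0],
    [[0.005, -0.0424, 0], [0, 0, 0], 0],
    [[0, 0, 0.04], [0, 0, 0], 0],
    [[0, 0, 0.04], [0, 0, 0], 0],
    [[0, 0, 0.04], [0, 0, 0], 0],
    [[0, 0, 0.04], [0, 0, 0], 0],
    [[0, 0, 0.015], [0, 0, 0], 0],
    [[0, 0, 0.005], [0, 0, 0], 0],
    [[0, 0, 0], [0, 0, 0], 0],
    [[0, 0, 0], [0, 0, 0], 0]
  ]
}}

```text
clock: 5.85
eef_pos: [486.5, 382.5, 58.5]
tcp_rot: [-3.141, -0.002, 0.236]
contact_force: [0.6, -0.3, 0.5]
opening: 0.214
```

>>> {"fn": "play_rows", "kwargs": {
  "moves": [
    [[0, 0, 0.005], [0, 0, 0], 0],
    [[0, 0, 0.004], [0, 0, 0], 0],
    [[0, 0, 0.0015], [0, 0, 0], 0],
    [[0, 0, 0], [0, 0, 0], 0],
    [[0, 0, 0], [0, 0, 0], 0]
  ]
}}

```text
clock: 6.35
eef_pos: [485.4, 381.8, 46.3]
tcp_rot: [-3.142, 0.0, 0.236]
contact_force: [0.5, -1.2, -0.2]
opening: 0.215
```

>>> {"fn": "play_rows", "kwargs": {
  "moves": [
    [[0, 0, 0.001], [0, 0, 0], 0],
    [[0, 0, 0.0005], [0, 0, 0], 0],
    [[0, 0, 0], [0, 0, 0], 0]
  ]
}}

```text
clock: 6.65
eef_pos: [485.7, 382.1, 45.2]
tcp_rot: [-3.141, -0.001, 0.236]
contact_force: [0.1, 0.7, 3.8]
opening: 0.212
```

>>> {"fn": "play_rows", "kwargs": {
  "moves": [
    [[0, 0, 0], [0, 0, 0], 30],
    [[0, 0, 0], [0, 0, 0], 60],
    [[0, 0, 0], [0, 0, 0], 60],
    [[0, 0, -0.015], [0, 0, 0], 60],
    [[0, 0, -0.03], [0, 0, 0], 60],
    [[0, 0, -0.05], [0, 0, 0], 60],
    [[0, 0, -0.05], [0, 0, 0], 60],
    [[0, 0, -0.05], [0, 0, 0], 60],
    [[-0.0049, 0.0424, 0], [0, 0, 0], 60],
    [[-0.0049, 0.0424, 0], [0, 0, 0], 60],
    [[-0.0049, 0.0424, 0], [0, 0, 0], 60],
    [[-0.0049, 0.0424, 0], [0, 0, 0], 60],
    [[-0.0049, 0.0424, 0], [0, 0, 0], 60],
    [[-0.0049, 0.0424, 0], [0, 0, 0], 60],
    [[-0.0049, 0.0424, 0], [0, 0, 0], 60],
    [[-0.0049, 0.0424, 0], [0, 0, 0], 60],
    [[0, 0, 0], [0, 0, 0], 60],
    [[0, 0, 0], [0, 0, 0], 60]
  ]
}}

```text
clock: 8.45
eef_pos: [526.6, 42.0, 240.7]
tcp_rot: [-3.141, -0.001, 0.233]
contact_force: [-0.4, 0.3, 0.7]
opening: 0.601
```

```bash
python3 look.py w4; python3 - <<'E'
from h import *
a=cv2.imread("pics/w4.png");f=grab_frame("scene")["pixels"][:,:,::-1].copy();cv2.imwrite("pics/s4.png",f)
o=np.zeros((600,800,3),np.uint8)
o[:]=0
o[:,:480]=cv2.resize(a[110:310,230:390],(480,600),interpolation=cv2.INTER_CUBIC)
o[:240,480:]=cv2.resize(f[180:250,320:413],(320,240),interpolation=cv2.INTER_CUBIC)
o[240:480,480:]=cv2.resize(a,(320,240))
cv2.imwrite("pics/c4.png",o)
E
```

```text
8.5 [0.078 0.193 1.83  0.    1.118 1.414] [526.6  42.8 240.5] [-3.141e+00 -1.000e-03  2.350e-01] [-0.5  0.5  0.2] 0.6032443018399415
[371.64829954   0.         319.45752881] [[0.231, -0.973, 0.001], [-0.939, -0.223, 0.263], [-0.256, -0.062, -0.965]] [-81.7 466.3 525.8] [591.3  56.8 384.4]
```

View pics/c4.png

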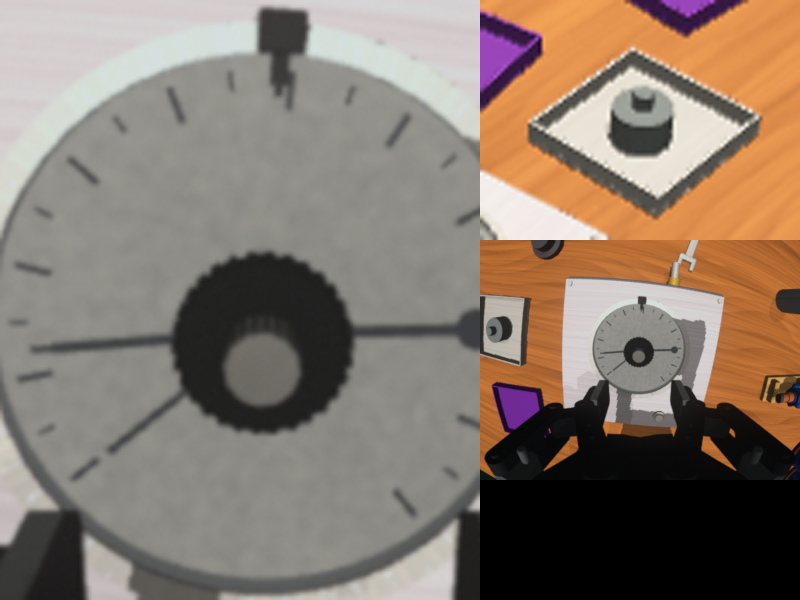

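The cap stands upright in the tray. On the gauge, the knob top is at crop (262,370), the ring at (264,342), the limit hand tip at (32,349) and the tongue tip at (281,95).

```bash
python3 - <<'E'
from h import *
f=dict(np.load("w_w4.npz"));q=lambda x,y:((x+.5)/3-.5+230,(y+.5)/3-.5+110)
print("knob",castw(f,q(262,370),138.5),"ring",castw(f,q(264,342),118.5), "ringtipdisc",castw(f,q(475,328),103))
c=(castw(f,q(262,370),138.5)[:2]+castw(f,q(264,342),118.5)[:2])/2
for n,p,z in [("A",(32,349),103),("A0",(170,340),103),("B",(108,453),103),("clip",(281,95),109),("shadow",(291,108),106),("clipbody",(284,30),110)]:
  w=castw(f,q(*p),z)[:2]-c;print(n,(w+c).round(1),np.hypot(*w).round(1),np.degrees(np.arctan2(w[1],w[0])).round(2))
E
```

```text
knob [526.51038451  42.93834905 138.5       ] ring [528.2835695   42.96702443 118.5       ] ringtipdisc [541.13673673 -10.69476939 103.        ]
A [508.7 101.4] 61.3 107.71
A0 [519.5  66.1] 24.5 108.83
B [485.1  76. ] 53.7 142.03
clip [587.6  52.8] 61.0 9.26
shadow [585.   49.6] 58.0 6.55
clipbody [603.4  55.8] 77.0 9.59
```

Axis about (527.2,43.0); the hand has to turn clockwise by about 98.5° (1.72 rad). I'll pre-rotate anticlockwise 1.75 rad and descend over the knob.

>>> {"fn": "play_rows", "kwargs": {
  "moves": [
    [[0, 0, 0.005], [0, 0, -0.135], 45],
    [[0, 0, 0.005], [0, 0, -0.135], 45],
    [[0, 0, 0.005], [0, 0, -0.135], 45],
    [[0, 0, 0.005], [0, 0, -0.135], 45],
    [[0, 0, 0.005], [0, 0, -0.135], 45],
    [[0, 0, 0.005], [0, 0, -0.135], 45],
    [[0, 0, 0.005], [0, 0, -0.135], 45],
    [[0, 0, 0.005], [0, 0, -0.135], 45],
    [[0, 0, 0.005], [0, 0, -0.135], 45],
    [[0, 0, 0.005], [0, 0, -0.135], 45],
    [[0, 0, 0.005], [0, 0, -0.135], 45],
    [[0, 0, 0.005], [0, 0, -0.135], 45],
    [[0, 0, 0.005], [0, 0, -0.135], 45],
    [[0, 0, 0.012], [0, 0, 0], 45],
    [[0, 0, 0.012], [0, 0, 0], 45],
    [[0, 0, 0.0], [0, 0, 0], 45],
    [[0, 0, 0], [0, 0, 0], 45],
    [[0, 0, 0], [0, 0, 0], 45]
  ],
  "squeeze": 25
}}

```text
clock: 10.35
eef_pos: [526.8, 42.9, 151.0]
tcp_rot: [3.141, 0.0, 1.99]
contact_force: [0.3, 0.4, 0.2]
opening: 0.453
```

```bash
python3 look.py w5
```

```text
10.4 [ 0.078  0.3    1.914  0.     0.928 -0.341] [526.9  42.8 151.1] [3.141 0.    1.99 ] [1.  0.3 1. ] 0.4512593953347578
[371.64829954   0.         319.45752881] [[0.914, 0.407, -0.0], [0.392, -0.881, 0.265], [0.108, -0.242, -0.964]] [-498.2 -182.9  255.4] [499.4 103.3 294.7]
```

View pics/w5.png

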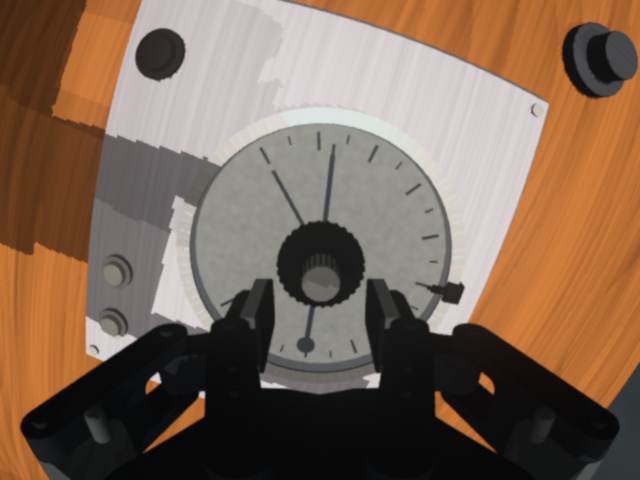

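The knob top (321,283) is centred between the pads. I'll descend and close.

>>> {"fn": "play_rows", "kwargs": {
  "moves": [
    [[0, 0, 0.012], [0, 0, 0], 40],
    [[0, 0, 0.008], [0, 0, 0], 35],
    [[0, 0, 0], [0, 0, 0], 30],
    [[0, 0, 0], [0, 0, 0], 30]
  ]
}}

```text
clock: 10.8
eef_pos: [526.2, 42.7, 130.3]
tcp_rot: [-3.141, -0.0, 1.991]
contact_force: [0.1, 0.2, -0.1]
opening: 0.301
```

>>> {"fn": "play_rows", "kwargs": {
  "moves": [
    [[0, 0, 0], [0, 0, 0], 25],
    [[0, 0, 0], [0, 0, 0], 20],
    [[0, 0, 0], [0, 0, 0], 15],
    [[0, 0, 0], [0, 0, 0], 10],
    [[0, 0, 0], [0, 0, 0], 0],
    [[0, 0, 0], [0, 0, 0], 0]
  ]
}}

```text
clock: 11.4
eef_pos: [527.1, 42.9, 131.1]
tcp_rot: [3.141, 0.0, 1.991]
contact_force: [2.5, 2.5, 0.9]
opening: 0.189
```

>>> {"fn": "play_rows", "kwargs": {
  "moves": [
    [[0, 0, 0.0015], [0, 0, 0], 0],
    [[0, 0, 0], [0, 0, 0], 0],
    [[0, 0, 0], [0, 0, 0], 0]
  ]
}}

```text
clock: 11.7
eef_pos: [527.0, 42.9, 129.5]
tcp_rot: [3.141, 0.0, 1.991]
contact_force: [3.4, 1.5, 1.6]
opening: 0.19
```

```bash
cat > st.py <<'E'
from h import *
import time
for i in range(4):
    s=sense();print(s["clock"],np.round(s["eef_pos"],2),np.round(s["contact_force"],2),np.round(s["wrist_torque"],3),round(s["opening"],4),np.round(s["tcp_rot"],3))
E
python3 st.py
```

```text
11.7 [527.05  42.89 129.47] [3.36 1.49 1.55] [ 0.309 -0.623  0.042] 0.1902 [3.141 0.    1.991]
11.7 [527.05  42.89 129.47] [3.36 1.49 1.55] [ 0.309 -0.623  0.042] 0.1902 [3.141 0.    1.991]
11.7 [527.05  42.89 129.47] [3.36 1.49 1.55] [ 0.309 -0.623  0.042] 0.1902 [3.141 0.    1.991]
11.7 [527.05  42.89 129.47] [3.36 1.49 1.55] [ 0.309 -0.623  0.042] 0.1902 [3.141 0.    1.991]
```

>>> {"fn": "play_rows", "kwargs": {
  "moves": [
    [[0, 0, 0.0005], [0, 0, 0], 0],
    [[0, 0, 0], [0, 0, 0], 0],
    [[0, 0, 0], [0, 0, 0], 0]
  ]
}}

```text
clock: 12.0
eef_pos: [526.9, 42.9, 128.9]
tcp_rot: [3.141, 0.0, 1.991]
contact_force: [4.8, 2.5, 1.5]
opening: 0.191
```

>>> {"fn": "play_rows", "kwargs": {
  "moves": [
    [[0, 0, 0.0004], [0, 0, 0], 0],
    [[0, 0, 0], [0, 0, 0], 0],
    [[0, 0, 0], [0, 0, 0], 0]
  ]
}}

```text
clock: 12.3
eef_pos: [526.9, 42.8, 128.5]
tcp_rot: [3.141, 0.0, 1.991]
contact_force: [3.8, 1.2, 2.6]
opening: 0.188
```

>>> {"fn": "play_rows", "kwargs": {
  "moves": [
    [[0, 0, 0.0005], [0, 0, 0], 0],
    [[0, 0, 0], [0, 0, 0], 0],
    [[0, 0, 0], [0, 0, 0], 0]
  ]
}}

```text
clock: 12.6
eef_pos: [526.9, 42.9, 128.0]
tcp_rot: [3.141, 0.0, 1.991]
contact_force: [4.2, 1.9, 2.8]
opening: 0.19
```

>>> {"fn": "play_rows", "kwargs": {
  "moves": [
    [[0, 0, 0.0005], [0, 0, 0], 0],
    [[0, 0, 0], [0, 0, 0], 0],
    [[0, 0, 0], [0, 0, 0], 0]
  ]
}}

```text
clock: 12.9
eef_pos: [526.9, 42.8, 127.7]
tcp_rot: [3.141, 0.0, 1.991]
contact_force: [5.2, 1.6, 5.6]
opening: 0.189
```

>>> {"fn": "play_rows", "kwargs": {
  "moves": [
    [[0, 0, 0.0002], [0, 0, 0], 0],
    [[0, 0, 0], [0, 0, 0], 0],
    [[0, 0, 0], [0, 0, 0], 0]
  ]
}}

```text
clock: 13.2
eef_pos: [526.9, 42.9, 127.6]
tcp_rot: [3.141, 0.0, 1.991]
contact_force: [3.6, 2.8, 5.9]
opening: 0.191
```

>>> {"fn": "play_rows", "kwargs": {
  "moves": [
    [[0, 0, 0.0002], [0, 0, 0], 0],
    [[0, 0, 0], [0, 0, 0], 0],
    [[0, 0, 0], [0, 0, 0], 0]
  ]
}}

```text
clock: 13.5
eef_pos: [527.0, 42.9, 127.5]
tcp_rot: [3.141, 0.0, 1.991]
contact_force: [3.4, 2.0, 7.6]
opening: 0.189
```

>>> {"fn": "play_rows", "kwargs": {
  "moves": [
    [[0, 0, 0], [0, 0, 0], 0]
  ]
}}

```text
clock: 13.6
eef_pos: [527.0, 42.9, 127.5]
tcp_rot: [3.141, 0.0, 1.991]
contact_force: [3.8, 2.4, 7.1]
opening: 0.188
```

>>> {"fn": "play_rows", "kwargs": {
  "moves": [
    [[0, 0, 0.0003], [0, 0, 0], 0],
    [[0, 0, 0], [0, 0, 0], 0],
    [[0, 0, 0], [0, 0, 0], 0]
  ]
}}

```text
clock: 13.9
eef_pos: [527.0, 42.9, 127.3]
tcp_rot: [3.141, 0.0, 1.991]
contact_force: [3.6, 2.0, 9.5]
opening: 0.188
```

>>> {"fn": "play_rows", "kwargs": {
  "moves": [
    [[0, 0, 0], [0, 0, 0], 0]
  ]
}}

```text
clock: 14.0
eef_pos: [527.0, 42.9, 127.3]
tcp_rot: [3.141, 0.0, 1.991]
contact_force: [3.0, 2.1, 9.0]
opening: 0.192
```

>>> {"fn": "play_rows", "kwargs": {
  "moves": [
    [[0, 0, 0.0001], [0, 0, 0.03], 0],
    [[0, 0, 0], [0, 0, 0.06], 0],
    [[0, 0, 0], [0, 0, 0.06], 0],
    [[0, 0, 0], [0, 0, 0.06], 0],
    [[0, 0, 0], [0, 0, 0.06], 0],
    [[0, 0, 0], [0, 0, 0.03], 0],
    [[0, 0, 0], [0, 0, 0], 0],
    [[0, 0, 0], [0, 0, 0], 0]
  ]
}}

```text
clock: 14.8
eef_pos: [526.8, 42.8, 127.2]
tcp_rot: [3.141, 0.0, 1.691]
contact_force: [2.2, 1.0, 9.3]
opening: 0.191
```

```bash
python3 look.py w6; python3 -c "
import cv2;a=cv2.imread('pics/w6.png');cv2.imwrite('pics/w6c.png',cv2.resize(a[90:390,160:480],(800,750),interpolation=cv2.INTER_CUBIC)[:600])"
```

```text
14.85 [ 0.078  0.333  1.931 -0.     0.877 -0.042] [526.8  42.8 127.2] [3.141 0.    1.691] [ 2.   1.6 10.4] 0.19057333515783134
[371.64829954   0.         319.45752881] [[0.993, 0.12, 0.0], [0.115, -0.957, 0.265], [0.032, -0.263, -0.964]] [-527.9  -27.6  273.1] [518.5 108.6 270.9]
```

View pics/w6c.png

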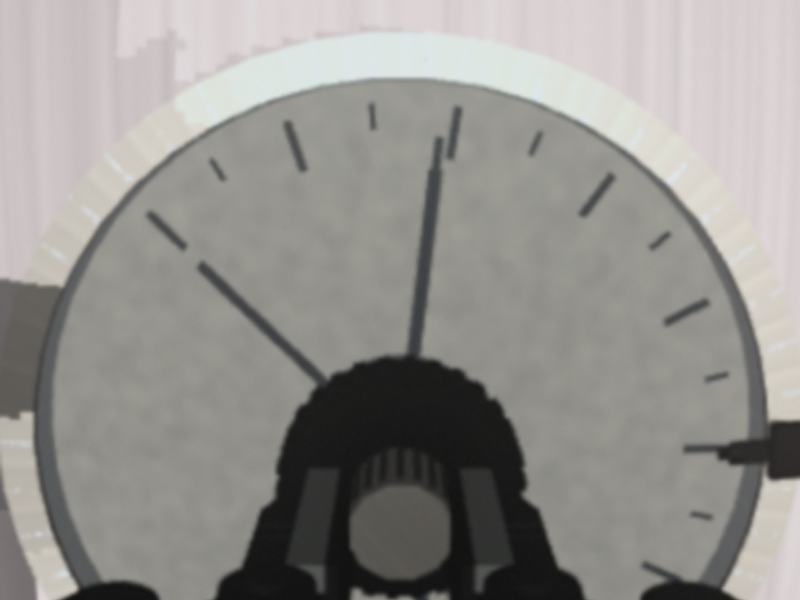

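The hand tip is at crop (438,140), and the clip tongue tip is at about (720,453). Check the world angles.

```bash
cat > an.py <<'E'
from h import *
import sys
def an(name,pts,s,o,c=(527.2,43.)):
    f=dict(np.load(f"w_{name}.npz"))
    for n,p,z in pts:
        w=castw(f,((p[0]+.5)/s-.5+o[0],(p[1]+.5)/s-.5+o[1]),z)[:2]-c
        print(n,np.hypot(*w).round(1),np.degrees(np.arctan2(w[1],w[0])).round(2))
E
python3 -c "
from an import *
an('w6',[('A',(438,140),103),('A0',(413,350),103),('B',(202,265),103),('clip',(720,453),109)],2.5,(160,90))
an('w5',[('A',(333,147),103),('A0',(326,221),103),('B',(273,171),103),('clip',(417,284),109)],1,(0,0))"
```

```text
A 61.5 91.06
A0 22.3 92.12
B 53.7 140.92
clip 61.7 9.83
A 60.4 108.27
A0 21.3 107.05
B 54.0 141.58
clip 54.8 10.13
```

The hand turned 17.1° for a 17.2° tool turn, so the clutch is driving it. About 81.5° (1.42 rad) remains.

>>> {"fn": "play_rows", "kwargs": {
  "moves": [
    [[0, 0, 0], [0, 0, 0.04], 0],
    [[0, 0, 0], [0, 0, 0.06], 0],
    [[0, 0, 0], [0, 0, 0.06], 0],
    [[0, 0, 0], [0, 0, 0.06], 0],
    [[0, 0, 0], [0, 0, 0.06], 0],
    [[0, 0, 0], [0, 0, 0.06], 0],
    [[0, 0, 0], [0, 0, 0.06], 0],
    [[0, 0, 0], [0, 0, 0], 0]
  ]
}}

```text
clock: 15.65
eef_pos: [526.5, 42.8, 127.2]
tcp_rot: [-3.142, -0.0, 1.289]
contact_force: [1.0, 1.5, 10.7]
opening: 0.196
```

>>> {"fn": "play_rows", "kwargs": {
  "moves": [
    [[0, 0, 0], [0, 0, 0.04], 0],
    [[0, 0, 0], [0, 0, 0.06], 0],
    [[0, 0, 0], [0, 0, 0.06], 0],
    [[0, 0, 0], [0, 0, 0.06], 0],
    [[0, 0, 0], [0, 0, 0.06], 0],
    [[0, 0, 0], [0, 0, 0.06], 0],
    [[0, 0, 0], [0, 0, 0.06], 0],
    [[0, 0, 0], [0, 0, 0], 0]
  ]
}}

```text
clock: 16.45
eef_pos: [526.3, 43.0, 127.1]
tcp_rot: [-3.141, 0.0, 0.889]
contact_force: [0.2, 2.9, 11.1]
opening: 0.193
```

>>> {"fn": "play_rows", "kwargs": {
  "moves": [
    [[0, 0, -0.0001], [0, 0, 0.04], 0],
    [[0, 0, 0], [0, 0, 0.06], 0],
    [[0, 0, 0], [0, 0, 0.06], 0],
    [[0, 0, 0], [0, 0, 0.06], 0],
    [[0, 0, 0], [0, 0, 0.06], 0],
    [[0, 0, 0], [0, 0, 0.06], 0],
    [[0, 0, 0], [0, 0, 0.06], 0],
    [[0, 0, 0], [0, 0, 0], 0]
  ]
}}

```text
clock: 17.25
eef_pos: [526.1, 43.2, 127.2]
tcp_rot: [-3.141, 0.0, 0.489]
contact_force: [0.8, 3.5, 10.9]
opening: 0.189
```

>>> {"fn": "play_rows", "kwargs": {
  "moves": [
    [[0, 0, 0], [0, 0, 0.05], 0],
    [[0, 0, 0], [0, 0, 0.05], 0],
    [[0, 0, 0], [0, 0, 0.05], 0],
    [[0, 0, 0], [0, 0, 0], 0],
    [[0, 0, 0], [0, 0, 0], 0]
  ]
}}

```text
clock: 17.75
eef_pos: [526.1, 43.3, 127.1]
tcp_rot: [-3.141, 0.001, 0.34]
contact_force: [-0.5, 5.2, 10.1]
opening: 0.19
```

```bash
python3 look.py w7; python3 -c "
import cv2;a=cv2.imread('pics/w7.png');cv2.imwrite('pics/w7c.png',cv2.resize(a[85:235,230:410],(720,600),interpolation=cv2.INTER_CUBIC))"
```

```text
17.8 [7.900e-02 3.330e-01 1.932e+00 1.000e-03 8.780e-01 1.308e+00] [526.1  43.3 127.1] [-3.141e+00  1.000e-03  3.410e-01] [ 0.   4.6 10.9] 0.18798381798995845
[371.64829954   0.         319.45752881] [[0.334, -0.943, -0.0], [-0.909, -0.322, 0.265], [-0.25, -0.088, -0.964]] [-135.3  484.4  414. ] [588.9  64.9 270.8]
```

View pics/w7c.png

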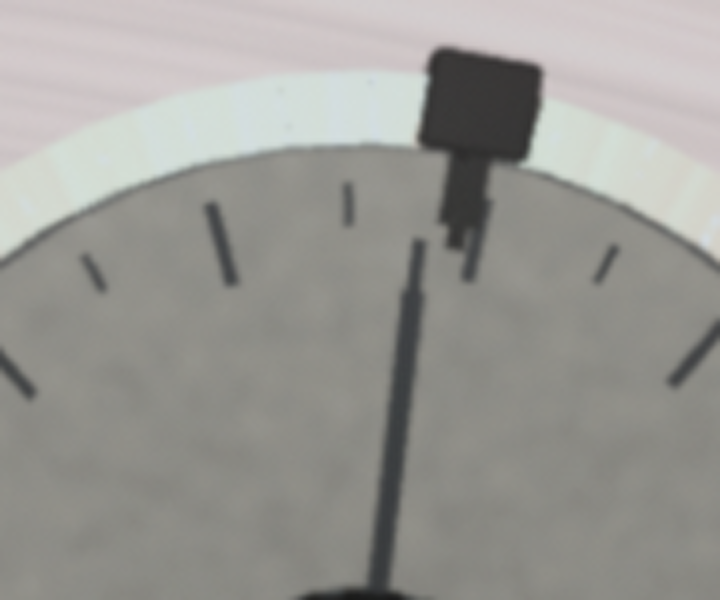

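Hand tip at crop (419,242), tongue tip at about (457,248), tongue root at about (468,160), clip body from (473,155) to (488,60).

```bash
python3 -c "
from an import *
for c in [(527.2,43.),(526.2,43.),(528.2,43.),(527.2,42)]:
  print(c);an('w7',[('A',(419,242),103),('A0',(379,585),103),('tip',(457,248),109),('root',(468,165),109),('body',(482,100),111),('B?',(345,185),103)],4,(230,85),c)"
```

```text
(527.2, 43.0)
A 61.2 13.3
A0 21.2 13.47
tip 61.2 9.65
root 70.4 10.0
body 77.5 9.9
B? 67.2 20.92
(526.2, 43.0)
A 62.1 13.09
A0 22.2 12.87
tip 62.2 9.49
root 71.4 9.86
body 78.5 9.77
B? 68.2 20.62
(528.2, 43.0)
A 60.2 13.52
A0 20.2 14.13
tip 60.3 9.81
root 69.4 10.14
body 76.5 10.02
B? 66.3 21.23
(527.2, 42)
A 61.4 14.21
A0 21.4 16.07
tip 61.4 10.57
root 70.6 10.8
body 77.7 10.62
B? 67.6 21.71
```

Remaining about 3.6° (0.062 rad). I'll finish the turn, then lift to free the clutch.

>>> {"fn": "play_rows", "kwargs": {
  "moves": [
    [[0, 0, 0], [0, 0, 0.031], 0],
    [[0, 0, 0], [0, 0, 0.031], 0],
    [[0, 0, 0], [0, 0, 0], 0],
    [[0, 0, 0], [0, 0, 0], 0]
  ]
}}

```text
clock: 18.2
eef_pos: [526.0, 43.3, 127.1]
tcp_rot: [-3.141, 0.001, 0.278]
contact_force: [0.4, 5.2, 10.4]
opening: 0.187
```

```bash
cat > hand.py <<'E'
from an import *
def hand(name,c=np.array([527.2,43.])):
    f=dict(np.load(f"w_{name}.npz"));g=cv2.cvtColor(f["pixels"],cv2.COLOR_RGB2GRAY).astype(np.float32)
    K,R,t=f["intrinsics"],f["R"],f["t"]
    def prof(r,z,A):
        X=np.c_[c[0]+r*np.cos(A),c[1]+r*np.sin(A),np.full(len(A),z)]@R.T+t
        th=np.arctan2(np.hypot(X[:,0],X[:,1]),X[:,2]);ph=np.arctan2(X[:,1],X[:,0])
        u=K[0,2]+K[0,0]*th*np.cos(ph);v=K[1,2]+K[0,0]*th*np.sin(ph)
        return cv2.remap(g,u.astype(np.float32)[None],v.astype(np.float32)[None],cv2.INTER_LINEAR)[0]
    A=np.radians(np.arange(-5,25,.1))
    for r,z in [(35,103),(40,103),(45,103),(50,103),(54,103),(64.5,109),(67,109),(76,111),(79,111)]:
        p=prof(r,z,A);w=np.clip(np.median(p)-25-p,0,None)
        print(r,z,(np.degrees((A*w).sum()/w.sum()).round(2)) if w.sum()>0 else None,np.degrees(A[w>0]).round(1)[[0,-1]] if w.any() else None)
E
python3 look.py w8; python3 -c "
from hand import *
hand('w7');print();hand('w8')"
```

```text
18.25 [7.900e-02 3.330e-01 1.932e+00 1.000e-03 8.780e-01 1.370e+00] [526.   43.3 127.1] [-3.141e+00  1.000e-03  2.780e-01] [ 1.   5.2 10.7] 0.1882900300195646
[371.64829954   0.         319.45752881] [[0.275, -0.962, -0.0], [-0.927, -0.265, 0.265], [-0.255, -0.073, -0.964]] [-103.5  491.6  415.9] [590.2  61.  270.8]
35 103 13.43 [11.2 15.8]
40 103 13.45 [11.5 15.5]
45 103 13.41 [11.6 15.1]
50 103 13.39 [11.7 15. ]
54 103 13.36 [11.8 14.8]
64.5 109 9.61 [-5.  21.1]
67 109 9.99 [-5. 21.]
76 111 9.89 [ 5.2 14.7]
79 111 9.84 [ 5.2 14.5]

35 103 9.83 [ 7.5 12.2]
40 103 9.82 [ 7.9 11.8]
45 103 9.84 [ 8.  11.6]
50 103 9.78 [ 8.1 11.4]
54 103 9.83 [ 8.3 11.3]
64.5 109 9.89 [-5.  20.9]
67 109 10.03 [ 7.  20.7]
76 111 9.9 [ 5.1 14.7]
79 111 9.8 [ 5.  14.5]
```

Hand is at 9.82° and the clip at about 9.87°, so they are aligned. Lift off the clutch, open, retreat.

>>> {"fn": "play_rows", "kwargs": {
  "moves": [
    [[0, 0, -0.0015], [0, 0, 0], 0],
    [[0, 0, -0.0015], [0, 0, 0], 0],
    [[0, 0, 0], [0, 0, 0], 0],
    [[0, 0, 0], [0, 0, 0], 25],
    [[0, 0, 0], [0, 0, 0], 45],
    [[0, 0, 0], [0, 0, 0], 45],
    [[0, 0, -0.01], [0, 0, 0], 45],
    [[0, 0, -0.03], [0, 0, 0], 45],
    [[0, 0, -0.04], [0, 0, 0], 45],
    [[0, 0, -0.04], [0, 0, 0], 45],
    [[0, 0, 0], [0, 0, 0], 45],
    [[0, 0, 0], [0, 0, 0], 45]
  ]
}}

```text
clock: 19.45
eef_pos: [526.9, 42.7, 251.0]
tcp_rot: [3.141, -0.002, 0.279]
contact_force: [-0.2, -0.1, -1.1]
opening: 0.453
```

```bash
python3 look.py w9; python3 -c "
from hand import *
hand('w9')
a=cv2.imread('pics/w9.png');f=grab_frame('scene')['pixels'][:,:,::-1]
o=np.zeros((600,800,3),np.uint8);o[:,:480]=cv2.resize(a[110:310,230:390],(480,600),interpolation=cv2.INTER_CUBIC)
o[:240,480:]=cv2.resize(f[180:250,320:413],(320,240),interpolation=cv2.INTER_CUBIC)
o[240:480,480:]=cv2.resize(f,(320,240));cv2.imwrite('pics/c9.png',o)"
```

```text
19.5 [ 0.078  0.183  1.82  -0.     1.139  1.37 ] [526.2  42.7 249.8] [3.142 0.    0.279] [-0.5 -0.1  0.3] 0.4506810270192742
[371.64829954   0.         319.45752881] [[0.275, -0.961, 0.002], [-0.928, -0.265, 0.262], [-0.252, -0.074, -0.965]] [-104.8  460.5  534.2] [590.6  60.6 394.9]
35 103 9.59 [ 7.  12.1]
40 103 9.62 [ 7.3 11.9]
45 103 9.62 [ 7.7 11.6]
50 103 9.58 [ 7.8 11.3]
54 103 9.66 [ 8.  11.3]
64.5 109 9.59 [ 6.5 20.9]
67 109 9.49 [ 6.8 12. ]
76 111 9.85 [ 4.8 14.8]
79 111 9.78 [ 4.8 14.7]
```

View pics/c9.png

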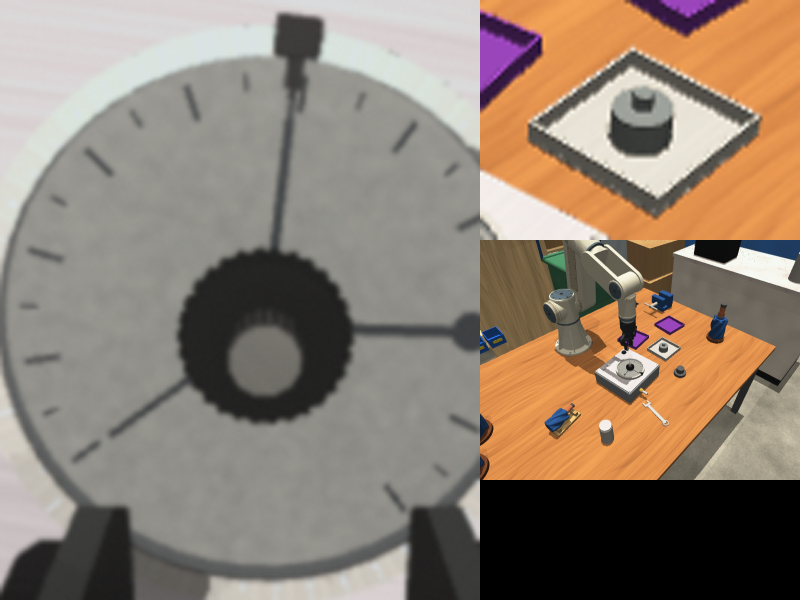

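The hand lies under the tongue (tip about (293,95)), the cap is upright in the tray, and the round-tipped hand is at about (470,332). I'll check that against its earlier position and hand in.

```bash
python3 -c "
from h import *
f=dict(np.load('w_w9.npz'));print(castw(f,((470.5)/3-.5+230,(332.5)/3-.5+110),103))
sign_off()"
```

```text
[540.8300164 -10.8298032 103.       ]
the job is handed in; nothing more can be done
```

The job is done and handed in at about 19.5 s, well inside the 72 s limit.

- **Cap:** I lifted it off by its stem and set it down in the middle of the steel tray. The last picture shows it standing upright.
- **Limit hand:** I gripped the inner knob and pressed it about 4 mm. The push peaked at a measured 11.1 N, roughly 8 N of it on the clutch. I then turned it 1.71 rad clockwise, lifted off the clutch and let go. After release the hand read 9.6° and the mark clip 9.5–9.85° depending on where I measured it, so they agree within about 0.3°.
- **Other parts:** The round-tipped hand stayed put: its tip read (540.8, −10.8) mm against (541.1, −10.7) mm before. The clip's angle is unchanged. The spanner, oil can and coupling hub look untouched in the last picture, but I did not measure them.

While I turned the knob there was a sideways force of up to about 5 N, because the grip was slightly off centre. No check failed.

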